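# Fold back the dust cover and set the filter carousel the short way round

### The job

Push the filter changer's two-panel dust cover all the way back to its stop, so that its panels stand folded flat against each other, then turn the filter carousel by its bar grip, the shorter way round, until the grip's nose points straight at the fixed index fin, and let go. Leave the cover folded back and do not shift the bottles, jars, beaker and spatula standing about.

Things in the scene. Friction and masses are not known exactly. Their poses are not given: they have to be found in the camera images.
- changer: Filter changer, a fixed bench instrument: blue base, grey deck, 250 mm (own x) by 360 mm (own y, -215 to +145), deck top 52 mm above the bench. Origin on the bench below the middle of its bay, z up. Two rails run along own y at own x = -111 and +111 mm, tops 138 mm above the bench, on posts, 210 mm apart inside. The carousel stands in the bay between them.
- cover (a joint): Angle (rad) of the inner panel of the two-panel white dust cover over the bay. 0 = cover flat; hard stop at 1.54 = both panels upright, flat against each other. Starts ajar, 0.3 to 0.5. Panels 190 x 115 x 6 mm; the outer one is hinged to the inner, its free edge runs along the rails. A level push on the free-edge bar towards own +y folds it (1 to 6 N); it stays where left.
- bar (a point): Centre of the steel bar along the outer panel's free edge: 14 mm thick, 212 mm long along the changer's own x, 140 to 148 mm above the bench. Outside it (own -y side) fingers can reach down beside it. As the cover folds it moves to about 15 mm from the hinge line, passing over the grip. Keep a gripper's body clear of the panels that rise beyond the bar: lean it back.
- hinge (a point): Middle of the cover's fixed hinge line (along the changer's own x), 115 mm towards own +y from the changer's origin and 140 mm above the bench.
- carousel (a joint): Angle of the filter carousel, rad, growing counter-clockwise seen from above, without end stops: it can turn endlessly either way. 0 and 2 pi (6.283) both mean that the nose points at the index fin; it starts between 1.6 and 4.68. Stiff (about 0.12 N m), stays where it is left.
- grip (a point): On the carousel's vertical axis, 88 mm above the bench, in the black bar grip on an aluminium disc (radius 70 mm, top 64 mm above the bench). Bar 60 mm long, 22 mm wide with upright parallel sides, top 108 mm above the bench; one end rounded, the other pointed with a thin nose. Own x axis points to the nose. Under the cover at the start.
- nose (a point): Tip of the nose (8 mm thick, 20 mm tall) of the bar grip, 60 mm from the carousel axis, 92 mm above the bench.
- index (a point): Where the tip of the nose must be: 16 mm before the inner end of the index fin, a fixed upright steel fin on the deck (8 mm thick, 22 mm long radially, top 85 mm above the bench) beside the disc, on the changer's own -x side of the carousel axis.
- spatula_mid (a point): Centre of a bystander: steel laboratory spatula, 180 mm long, 20 mm wide, 6 mm thick, lying on the bench beyond the changer.
- jar_deck_mid (a point): Centre, half-way up, of a bystander: small white jar, 44 mm across and 55 mm tall, standing on the changer's open deck ledge beside the cover's free edge.
- bottle_amber_mid (a point): Centre, half-way up, of a bystander: amber bottle, 60 mm across, 130 mm tall, on the bench.
- beaker_mid (a point): Centre, half-way up, of a bystander: glass beaker, 70 mm across, 90 mm tall, on the bench.
- jar_wide_mid (a point): Centre, half-way up, of a bystander: wide glass jar, 66 mm across, 65 mm tall, on the bench.
- wash_bottle_mid (a point): Centre, half-way up, of a bystander: white wash bottle with red cap and spout, 64 mm across, 158 mm tall, on the bench.

How it is judged:
By the outcome, as a careful person would: the job done as asked, in the order asked, and still so for the second after the job is handed in, with the robot touching nothing.
It also fails if it takes over 70 s, if anything falls off the work surface, if the arm or the gripper's body presses on something with over 40 N, if the wrist force passes 120 N, or if a joint passes its speed limit or range.

### The arm

A 6-joint arm with a two-finger parallel gripper is mounted at the origin on the work surface. World frame = base frame: x ahead of the robot, y to its left, z up, the work surface at z = 0. Lengths are in m, angles in rad, forces in N, time in s.
With the tool pointing down it reaches from about 0.275 to 0.725 m from the base axis. Payload 15.9 kg.
Tool frame: the origin (TCP) lies at the very end of the fingers, on their centre line; the grasp point (between the pads) lies 19 mm behind it; z points along the fingers, y is the line along which they close (so a half turn about z gives the same grasp; the last joint's range is limited). The gripper opens to 85 mm and grips with 20 to 120 N. Pads are 22 mm wide; open, the fingers measure 114 mm over their backs; the gripper's body (76 mm by 85 mm) begins 54 mm behind the grasp point. The pads swing forward as they close: fully open they stand 13 mm farther back than shut.
Start: joints at [-1.283, 0.213, -0.034, 1.323, 0, 1.571], TCP at [0.142, -0.479, 0.231] pointing down, gripper open.
Joint ranges: [-2.98, 2.98], [-0.74, 1.72], [-1.14, 1.35], [-2.1, 2.04], [-1.57, 1.44], [-3.14, 3.14]. Speed limits (rad/s): [1.89, 1.89, 2.39, 2.57, 3.14, 3.14].

### API

Orientations are given as a rotation vector (axis times angle).
In Python, from cell import observe, read_camera, hand_in gives the robot as it stands.
- The arm moves only by the tool play_rows, never from a script. Its argument "increments" is a list of rows, each an object with "offset": the shift along the tool's x, y, z in mm, a list of three; "roll": the turn about the tool's z in rad. A call has exactly 10 rows; each row is the pose to reach, as a shift and turn from the pose commanded when the call began, along the tool's axes at that moment; what a row does not reach only later rows make up. A row lasts 1/8 s, in which the tool goes at most 62.5 mm and 10.7 degrees, less where a joint would pass 70% of its speed; a pose out of reach is approached as far as the arm can. A call with a gripper value outside its range is refused whole. "gripper" is the closure in counts, from 0 (fully open) to 255 (shut), set as the call begins (left out, the last holds). The fingers move at their own pace and stop on an object; "squeeze" is the grip in N (left out, the last holds). Time passes only in rows, so rows that repeat a pose let the fingers close, or fill a call up. It gives the time, the measured TCP pose, the force, the opening and the grip force at its end, in the units of the state.
- observe(): the state, without advancing time (a new reading comes with each control period).
- read_camera(name): name is "scene" or "top"; returns a dict with "color" (480x640x3 uint8, red, green, blue), "fx", "fy", "cx", "cy" (pixels), "D" ([k1, k2, p1, p2, k3] as OpenCV has them; the pictures are not rectified), "rvec" (rotation vector, rad) and "tvec" (3), from world to camera coordinates, as OpenCV has them. Camera axes: x right, y down, z forward; pixel columns grow to the right and rows downward; lengths in m; the calibration is good to about 2 mm. A picture is of the moment at which its call begins. There is no depth.
- hand_in(): hands the job in; it is judged then, once.
The state is a dict: "time": time; "qpos": joint angles; "qvel": joint speeds; "joint_efforts": joint torques, N m; "tcp_pos": TCP position; "orientation": TCP orientation; "ft_force": force on the tool from outside, world axes, zero at the start; "ft_torque": the same for the moment, N m; "width": finger opening in m; "gripper_force": force on a finger pad.
Only numpy, scipy, OpenCV 4.12 (cv2) and the standard library are available. Lean on these libraries where they do the work, as an engineer would, in place of code of your own. Each camera call takes 0.05 s, during which the arm holds its last target. There are 200 camera calls.

## Working session

There is one attempt and no reset: what is moved stays moved. The work goes in short steps, Python scripts to look and compute and a tool call to move; the robot and the scene stay as the last step left them, time stands still between calls to the robot, and variables do not carry over. Pictures are saved under pics/ and viewed, at most 10 in all, crops included, and the job is handed in when it is done.

Besides the shell and the picture viewer there is one more tool, called after "Emit:" as name([rows], argument=value, ...), one row to a line, values as JSON. play_rows: Moves the arm, as the interface text tells. Its arguments: {"type":"object","properties":{"increments":{"type":"array","items":{"type":"object","properties":{"offset":{"type":"array","items":{"type":"number"}},"roll":{"type":"number"}}}},"gripper":{"type":"number"},"squeeze":{"type":"number"}},"required":["increments"]}

```bash
mkdir -p pics; ls; python3 - <<'E'
from cell import observe, read_camera
import cv2,numpy as np
for n in ("scene","top"):
    c=read_camera(n); cv2.imwrite(f"pics/{n}0.png",c["color"][:,:,::-1])
    R=cv2.Rodrigues(np.array(c["rvec"],float))[0]; print(n,c["fx"],c["fy"],c["cx"],c["cy"],c["D"],(-R.T@np.array(c["tvec"])).round(3),R.round(2).tolist())
o=observe();print(o)
E
```

```text
pics
scene 444.36872525931716 444.36872525931716 314.5688377323784 242.97670734257665 [0.02184143 0.         0.         0.         0.        ] [1.148 0.295 0.556] [[-0.43, 0.9, -0.01], [0.48, 0.22, -0.85], [-0.76, -0.37, -0.53]]
top 591.8054363306126 591.8054363306126 313.11847441419496 247.38128225350576 [0.02323086 0.         0.         0.         0.        ] [ 0.425 -0.     1.296] [[0.0, -1.0, -0.0], [-1.0, -0.0, -0.09], [0.09, 0.0, -1.0]]
{'time': 0.1, 'qpos': array([-1.28299012e+00,  2.13325649e-01, -3.49980584e-02,  1.32349567e+00,
        2.45878525e-05,  1.57078205e+00]), 'qvel': array([-6.35860668e-05,  2.22691320e-04,  2.58977465e-03,  5.26802112e-04,
       -6.45934855e-04, -3.92096720e-04]), 'joint_efforts': array([-3.52204908e-03, -6.87248826e+01,  4.87804413e+01,  1.22095027e-02,
       -3.74186520e-04, -1.49396544e-05]), 'tcp_pos': array([ 0.14184429, -0.47913556,  0.23085562]), 'orientation': array([-3.10811181e+00, -4.50402713e-01,  1.92159641e-04]), 'ft_force': array([-0.04478327,  0.09001232, -0.71224028]), 'ft_torque': array([-0.02081731, -0.00243184, -0.00299675]), 'gripper_force': 0.0, 'width': 0.08548002605950716}
```

View pics/scene0.png

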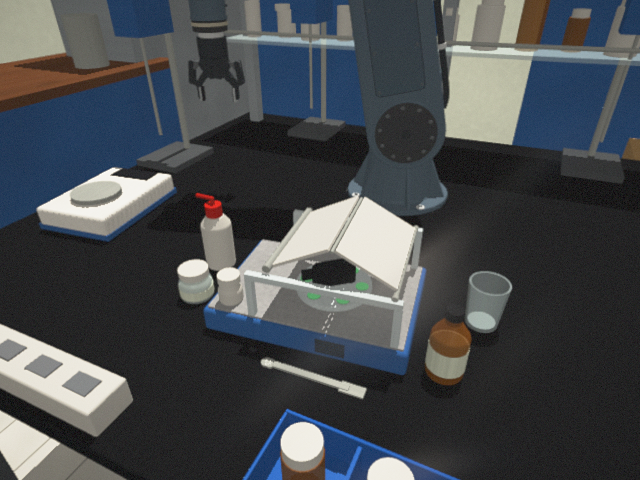

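View pics/top0.png

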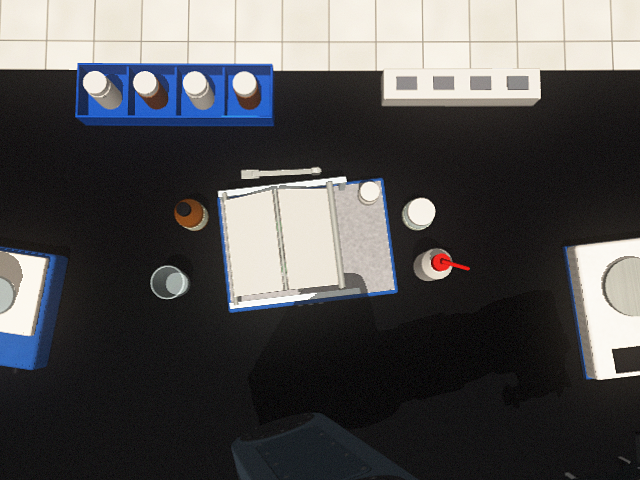

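The scene view shows the cover ajar with its ridge at about (340,225). The top view shows the deck's right corners at about (397,293) and (383,179), and the bar running from (331,181) to (341,289). I'll zoom in on the top view to fit the changer's pose.

```bash
cat > h.py <<'E'
import cv2,numpy as np
from cell import observe, read_camera
from scipy.spatial.transform import Rotation as Ro
def cam(n):
    c=read_camera(n); c["K"]=np.array([[c["fx"],0,c["cx"]],[0,c["fy"],c["cy"]],[0,0,1]]); c["R"]=cv2.Rodrigues(np.array(c["rvec"],float))[0]; return c
def w(c,uv,z):
    p=cv2.undistortPoints(np.array([[uv]],float),c["K"],np.array(c["D"]))[0,0]
    o=-c["R"].T@np.array(c["tvec"]); d=c["R"].T@np.array([p[0],p[1],1]); return o+d*(z-o[2])/d[2]
def px(c,P): return cv2.projectPoints(np.array(P,float).reshape(-1,3),np.array(c["rvec"],float),np.array(c["tvec"],float),c["K"],np.array(c["D"]))[0][:,0]
def crop(c,name,x0,y0,x1,y1,s):
    cv2.imwrite(f"pics/{name}.png",cv2.resize(c["color"][y0:y1,x0:x1,::-1],None,fx=s,fy=s,interpolation=cv2.INTER_CUBIC))
E
python3 - <<'E'
from h import *
c=cam("top")
A=w(c,(397,292.5),.052);B=w(c,(383,179),.052);print(A,B,np.hypot(*(A-B)[:2]))
for n,uv,z in [("bar1",(331,181),.144),("bar2",(341,289),.144),("jardeck",(370,188),.107),("amber",(182,209),.13),("beaker",(168,281),.09),("jarw",(421,211),.065),("wash",(437,259),.158)]: print(n,w(c,uv,z).round(3))
crop(c,"c1",210,160,410,320,4)
E
```

```text
[ 0.44849707 -0.17553289  0.052     ] [ 0.68993007 -0.14867261  0.052     ] 0.24292256408765064
bar1 [ 0.666 -0.035  0.144]
bar2 [ 0.453 -0.054  0.144]
jardeck [ 0.66  -0.115  0.107]
amber [0.612 0.261 0.13 ]
beaker [0.471 0.295 0.09 ]
jarw [ 0.619 -0.226  0.065]
wash [ 0.511 -0.238  0.158]
```

View pics/c1.png

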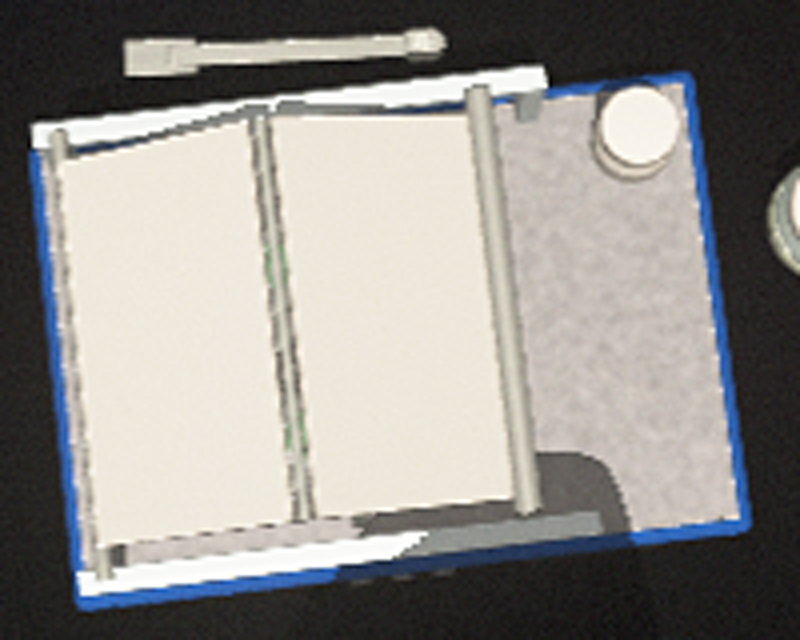

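The crop (4x, offset 210,160) shows the bar's ends at full-picture pixels (330,181.7) and (341.7,288.2), and the hinge ends at (224.5,193) and (236.3,304.5). The jar is on the far ledge corner. Next is the pose fit.

```bash
cat >> h.py <<'E'
def chg(): # changer pose: x,y,yaw
    return np.load("pose.npy")
def own(P): # own -> world
    x,y,a=chg(); P=np.array(P,float); return np.r_[Ro.from_euler('z',a).as_matrix()[:2,:2]@P[:2]+[x,y],P[2:]]
def toown(P):
    x,y,a=chg(); P=np.array(P,float); return np.r_[Ro.from_euler('z',a).as_matrix()[:2,:2].T@(P[:2]-[x,y]),P[2:]]
E
python3 - <<'E'
from h import *
c=cam("top")
h1=w(c,(224.5,193),.14);h2=w(c,(236.3,304.5),.14);b1=w(c,(330,181.7),.145);b2=w(c,(341.7,288.2),.145)
print(h1,h2,b1,b2)
d=h1-h2;e=b1-b2;print(np.hypot(*d[:2]),np.hypot(*e[:2]))
for v in(d,e):print(np.arctan2(v[1],v[0]))
a=(np.arctan2(d[1],d[0])+np.arctan2(e[1],e[0]))/2
hm=(h1+h2)/2; bm=(b1+b2)/2
ux=np.array([np.cos(a),np.sin(a)]);uy=np.array([-ux[1],ux[0]])
O=hm[:2]-.115*uy
# own-x centre from hinge & bar
print(O,a,(bm[:2]-O)@ux,(bm[:2]-O)@uy)
np.save("pose.npy",[*O,a])
for P in [(-.125,-.215,.052),(.125,-.215,.052),(-.125,.145,.052),(-.125,-.215,.03),(.125,-.215,.03),(-.125,.145,.03)]: print(P,px(c,own(P)).round(1), )
for n,p in [("jar",(.66,-.115)),("wash",(.511,-.238)),("jarw",(.619,-.226)),("tcp",(.142,-.479))]: print(n,toown(p).round(3))
E
```

```text
[0.64279224 0.17559593 0.14      ] [0.42331406 0.14938333 0.14      ] [ 0.66467881 -0.03295661  0.145     ] [ 0.45494172 -0.05529021  0.145     ]
0.22103794143181488 0.21092281401163088
0.11886839817499231
0.10608401656613323
[0.54596065 0.04821629] 0.11247620737056277 0.003397964659279459 -0.09331069253826804
(-0.125, -0.215, 0.052) [[398.9 293.8]]
(0.125, -0.215, 0.052) [[384.3 177. ]]
(-0.125, 0.145, 0.052) [[227.8 313. ]]
(-0.125, -0.215, 0.03) [[397.4 293.9]]
(0.125, -0.215, 0.03) [[383.  179.1]]
(-0.125, 0.145, 0.03) [[229.3 312.9]]
jar [ 0.095 -0.175]
wash [-0.067 -0.28 ]
jarw [ 0.042 -0.281]
tcp [-0.461 -0.479]
```

```bash
cat >> h.py <<'E'
def plan(P_own,yaw_y=None,oth=None):
    """offset (mm, tool axes) and roll options to bring TCP to own P and tool y at own angle yaw_y"""
    o=observe(); M=Ro.from_rotvec(o["orientation"]).as_matrix(); d=M.T@(own(P_own)-o["tcp_pos"])*1000
    ty=np.arctan2(M[1,1],M[0,1])-chg()[2]
    print("own tcp",(toown(o["tcp_pos"])*1000).round(1),"tool y own ang",ty.round(4),"q",o["qpos"].round(3),"t",o["time"],"F",o["ft_force"].round(1))
    r=None
    if yaw_y is not None: r=-((yaw_y-ty+np.pi/2)%np.pi-np.pi/2)
    print("offset",d.round(1),"roll",r); print(M.round(4).tolist())
E
python3 -c "
from h import *
plan((0,-.185,.231),np.pi/2)"
```

```text
own tcp [-460.7 -478.8  231. ] tool y own ang -1.3955 q [-1.283  0.213 -0.035  1.324  0.     1.571] t 0.2 F [-0.7  0.4  0.2]
offset [ 5.049e+02 -2.089e+02  2.000e-01] roll 0.17533219585359117
[[0.9589, 0.2839, -0.0002], [0.2839, -0.9589, 0.0006], [0.0, -0.0006, -1.0]]
```

Emit:
play_rows([
  {"offset": [50, -21, 0], "roll": -0.18},
  {"offset": [100, -42, 0], "roll": -0.36},
  {"offset": [150, -63, 0], "roll": -0.54},
  {"offset": [200, -84, 0], "roll": -0.72},
  {"offset": [250, -105, 0], "roll": -0.9},
  {"offset": [300, -126, 0], "roll": -1.08},
  {"offset": [350, -147, 0], "roll": -1.26},
  {"offset": [400, -168, 0], "roll": -1.44},
  {"offset": [455, -189, 0], "roll": -1.62},
  {"offset": [505, -209, 0], "roll": -1.8},
], gripper=0)

```text
time: 1.45
tcp_pos: [0.5682, -0.1341, 0.2311]
orientation: [-1.571, -2.72, 0.0]
ft_force: [0.2, -1.1, 0.5]
width: 0.0855
gripper_force: 0.0
```

```bash
python3 -c "
from h import *
plan((0,-.185,.231),np.pi/2)"
```

```text
own tcp [   1.6 -183.7  231.1] tool y own ang 0.4108 q [-0.232  0.391  0.208  1.388 -0.     0.816] t 1.45 F [ 0.2 -1.1  0.5]
offset [-0.6 -2.   0.1] roll -1.1599774194106818
[[-0.4997, 0.8662, -0.0001], [0.8662, 0.4997, -0.0], [0.0, -0.0001, -1.0]]
```

Emit:
play_rows([
  {"offset": [0, 0, 0], "roll": -0.18},
  {"offset": [0, 0, 0], "roll": -0.36},
  {"offset": [0, 0, 0], "roll": -0.54},
  {"offset": [0, 0, 0], "roll": -0.72},
  {"offset": [0, 0, 0], "roll": -0.9},
  {"offset": [0, 0, 15], "roll": -1.05},
  {"offset": [0, 0, 40], "roll": -1.16},
  {"offset": [0, 0, 65], "roll": -1.16},
  {"offset": [0, 0, 90], "roll": -1.16},
  {"offset": [0, 0, 111], "roll": -1.16},
])

```text
time: 2.7
tcp_pos: [0.5665, -0.1356, 0.1191]
orientation: [0.167, -3.136, -0.0]
ft_force: [0.2, 0.3, 0.4]
width: 0.0855
gripper_force: 0.0
```

```bash
python3 - <<'E'
from h import *
plan((0,.036,.12),np.pi/2)
c=cam("scene"); crop(c,"s1",220,160,460,340,3.2)
E
```

```text
own tcp [  -0.2 -185.   119.1] tool y own ang 1.5645 q [-0.235  0.425 -0.027  1.12  -0.    -0.341] t 2.7 F [0.2 0.3 0.4]
offset [  1.2 221.   -0.8] roll -0.006322461898409237
[[-0.9944, -0.106, -0.0008], [-0.106, 0.9944, 0.0002], [0.0008, 0.0002, -1.0]]
```

View pics/s1.png

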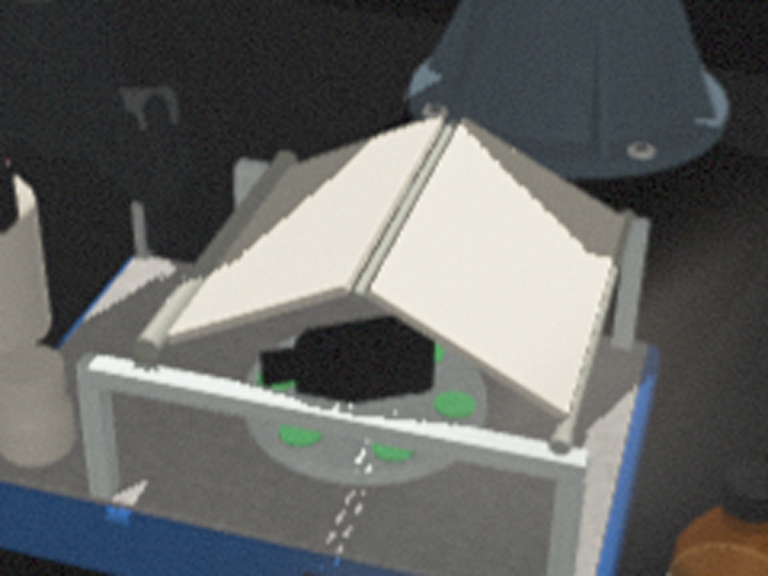

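The crop shows the bar end at (155,335), the black grip with its thin end (nose) to the left at (265,365), and the gripper not visible. I'll check where it projects.

```bash
python3 - <<'E'
from h import *
c=cam("scene"); print(px(c,[observe()["tcp_pos"],own((0,-.093,.144)),own((.106,-.093,.144)),own((0,0,.108))]))
cv2.imwrite("pics/s2.png",c["color"][:,:,::-1])
E
```

```text
[[244.15134546 241.54384236]
 [288.4934855  237.84725041]
 [263.77357654 270.58855621]
 [338.05423337 263.50780664]]
```

View pics/s2.png

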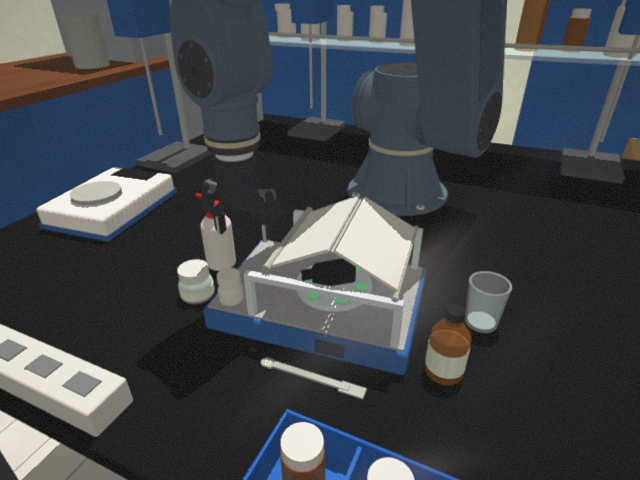

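The open gripper stands outside the bar, with its leading finger at about (267,215). The bystanders are undisturbed, so I start pushing.

Emit:
play_rows([
  {"offset": [0, 10, 0], "roll": 0},
  {"offset": [0, 20, 0], "roll": 0},
  {"offset": [0, 30, 0], "roll": 0},
  {"offset": [0, 40, 0], "roll": 0},
  {"offset": [0, 50, 0], "roll": 0},
  {"offset": [0, 60, 0], "roll": 0},
  {"offset": [0, 70, 0], "roll": 0},
  {"offset": [0, 80, 0], "roll": 0},
  {"offset": [0, 90, 0], "roll": 0},
  {"offset": [0, 100, 0], "roll": 0},
])

```text
time: 4.05
tcp_pos: [0.5562, -0.0355, 0.1203]
orientation: [-0.167, 3.137, 0.0]
ft_force: [0.6, -1.8, -1.3]
width: 0.0856
gripper_force: 0.7
```

Emit:
play_rows([
  {"offset": [0, 10, 0], "roll": 0},
  {"offset": [0, 20, 0], "roll": 0},
  {"offset": [0, 30, 0], "roll": 0},
  {"offset": [0, 40, 0], "roll": 0},
  {"offset": [0, 50, 0], "roll": 0},
  {"offset": [0, 60, 0], "roll": 0},
  {"offset": [0, 70, 0], "roll": 0},
  {"offset": [0, 80, 0], "roll": 0},
  {"offset": [0, 85, 0], "roll": 0},
  {"offset": [0, 90, 0], "roll": 0},
])

```text
time: 5.3
tcp_pos: [0.5466, 0.0535, 0.1203]
orientation: [0.167, -3.137, 0.0]
ft_force: [-0.3, -0.5, 0.2]
width: 0.0853
gripper_force: 0.0
```

```bash
python3 - <<'E'
from h import *
plan((0,.036,.12),np.pi/2)
c=cam("top"); crop(c,"t2",210,150,410,300,4)
E
```

```text
own tcp [  1.3   5.2 120.3] tool y own ang 1.5645 q [ 0.098  0.358 -0.123  1.09  -0.    -0.009] t 5.3 F [-0.3 -0.5  0.2]
offset [ 1.5 30.8  0.3] roll -0.006279181700356462
[[-0.9944, -0.106, -0.0], [-0.106, 0.9944, -0.0], [0.0, -0.0, -1.0]]
```

View pics/t2.png

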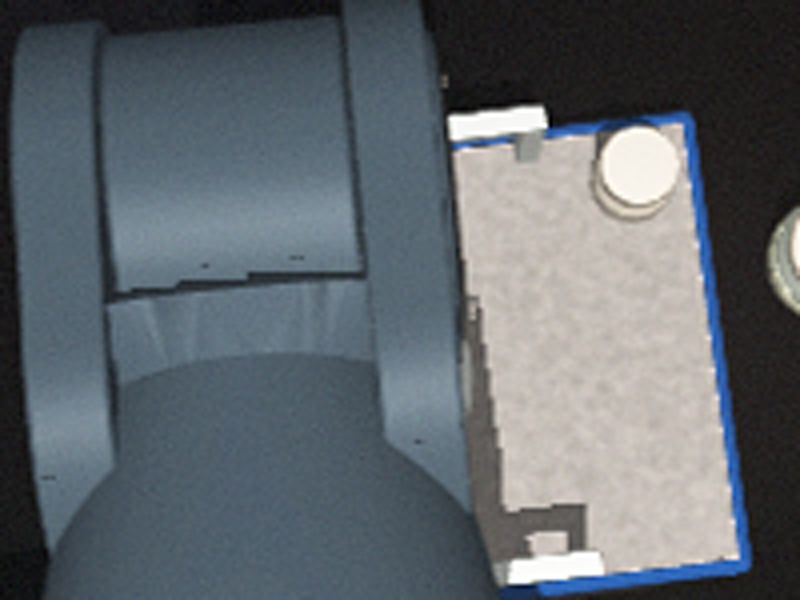

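The arm hides the panels, but the bar has left its old place, so it is moving. I continue gently.

Emit:
play_rows([
  {"offset": [0, 3, 0], "roll": 0},
  {"offset": [0, 6, 0], "roll": 0},
  {"offset": [0, 9, 0], "roll": 0},
  {"offset": [0, 12, 0], "roll": 0},
  {"offset": [0, 15, 0], "roll": 0},
  {"offset": [0, 18, 0], "roll": 0},
  {"offset": [0, 20, 0], "roll": 0},
  {"offset": [0, 22, 0], "roll": 0},
  {"offset": [0, 24, 0], "roll": 0},
  {"offset": [0, 25, 0], "roll": 0},
])

```text
time: 6.6
tcp_pos: [0.5441, 0.0771, 0.1203]
orientation: [-0.166, 3.137, -0.003]
ft_force: [0.4, -15.8, 2.8]
width: 0.0853
gripper_force: 0.0
```

```bash
python3 - <<'E'
from h import *
plan((0,.036,.12),np.pi/2)
c=cam("scene"); c["color"]=np.clip(c["color"].astype(float)*1.6,0,255).astype(np.uint8); crop(c,"s3",220,120,460,300,3.2)
print(((px(c,[own(p) for p in [(.095,.115,.14),(.095,.115,.255),(.106,.100,.141),(-.095,.115,.255)]])-[220,120])*3.2).round())
E
```

```text
own tcp [  1.4  29.  120.3] tool y own ang 1.5639 q [ 0.142  0.358 -0.122  1.09  -0.002  0.036] t 6.6 F [  0.4 -15.8   2.8]
offset [1.5 7.  0.3] roll -0.006889859865744308
[[-0.9944, -0.1054, 0.0002], [-0.1054, 0.9944, -0.0021], [0.0, -0.0021, -1.0]]
[[558. 556.]
 [580. 342.]
 [522. 562.]
 [641. 172.]]
```

View pics/s3.png

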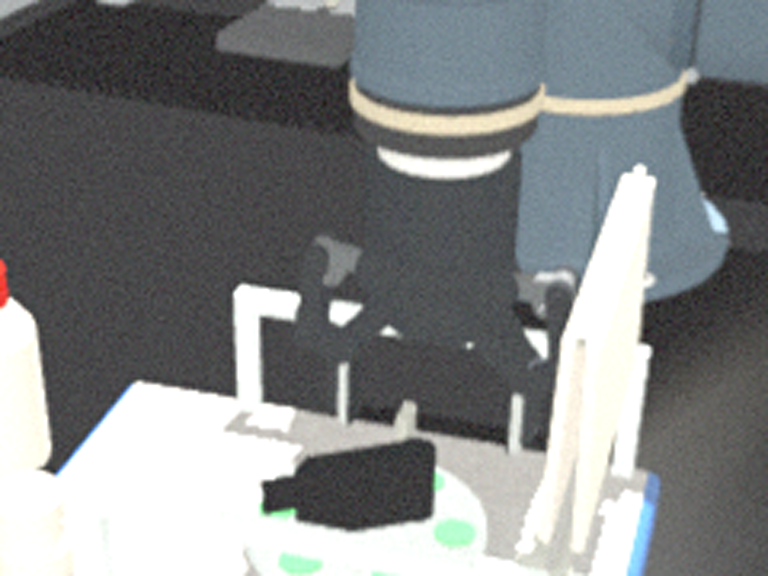

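The cover is almost upright: the apex is at about (580,335) in the crop and the inner panel looks vertical. The force is 16 N. I push a few mm more and watch whether the force climbs.

Emit:
play_rows([
  {"offset": [0, 0.5, 0], "roll": 0},
  {"offset": [0, 0.5, 0], "roll": 0},
  {"offset": [0, 1, 0], "roll": 0},
  {"offset": [0, 1, 0], "roll": 0},
  {"offset": [0, 1.5, 0], "roll": 0},
  {"offset": [0, 1.5, 0], "roll": 0},
  {"offset": [0, 2, 0], "roll": 0},
  {"offset": [0, 2, 0], "roll": 0},
  {"offset": [0, 2, 0], "roll": 0},
  {"offset": [0, 2, 0], "roll": 0},
])

```text
time: 7.9
tcp_pos: [0.544, 0.0776, 0.1205]
orientation: [-0.164, 3.137, -0.007]
ft_force: [-0.6, -25.0, 4.7]
width: 0.0851
gripper_force: 0.0
```

```bash
python3 - <<'E'
from h import *
plan((0,.036,.12),np.pi/2)
E
```

```text
own tcp [  1.4  29.4 120.5] tool y own ang 1.5627 q [ 0.144  0.358 -0.122  1.09  -0.004  0.04 ] t 7.9 F [ -0.6 -25.    4.7]
offset [1.4 6.6 0.5] roll -0.008115754670700914
[[-0.9946, -0.1042, 0.0005], [-0.1042, 0.9945, -0.0044], [-0.0, -0.0045, -1.0]]
```

The TCP moved only 0.5 mm for 2 mm commanded, with +9 N, so the cover is at its stop. I back off, rise and step aside to get a clear look.

Emit:
play_rows([
  {"offset": [0, -5, 0], "roll": 0},
  {"offset": [0, -15, 0], "roll": 0},
  {"offset": [0, -30, 0], "roll": 0},
  {"offset": [0, -50, -20], "roll": 0},
  {"offset": [0, -80, -45], "roll": 0},
  {"offset": [0, -110, -75], "roll": -0.15},
  {"offset": [0, -140, -100], "roll": -0.33},
  {"offset": [0, -170, -110], "roll": -0.51},
  {"offset": [0, -200, -110], "roll": -0.69},
  {"offset": [0, -220, -110], "roll": -0.87},
])

```text
time: 9.15
tcp_pos: [0.5671, -0.1407, 0.2304]
orientation: [-1.48, 2.771, -0.0]
ft_force: [-0.7, -0.2, -1.1]
width: 0.0855
gripper_force: 0.0
```

```bash
python3 - <<'E'
from h import *
plan((0,0,.23),np.pi)
c=cam("top"); crop(c,"t3",215,165,375,315,4)
s=cam("scene"); s["color"]=np.clip(s["color"].astype(float)*1.3,0,255).astype(np.uint8); crop(s,"s4",270,170,430,320,4)
a=cv2.imread("pics/t3.png");b=cv2.imread("pics/s4.png");cv2.imwrite("pics/m1.png",cv2.resize(np.hstack([a,b]),(800,375)) if 0 else np.vstack([a[:, :],])); 
cv2.imwrite("pics/m2.png",b)
f=[own(p) for p in [(-.076,0,.085),(-.098,0,.085),(0,0,.108),(0,0,.064),(.07,0,.064),(0,-.07,.064)]]
print(((px(c,f)-[215,165])*4).round().tolist()); print(((px(s,f)-[270,170])*4).round().tolist())
E
```

```text
own tcp [-2.000e-01 -1.901e+02  2.304e+02] tool y own ang 2.4394 q [-0.243  0.392  0.207  1.386 -0.    -1.224] t 9.15 F [-0.7 -0.2 -1.1]
offset [-145.3  122.6    0.3] roll -0.7021789664598184
[[-0.5561, -0.8311, 0.0002], [-0.8311, 0.5561, -0.0001], [-0.0, -0.0002, -1.0]]
[[315.0, 465.0], [320.0, 508.0], [297.0, 314.0], [301.0, 322.0], [286.0, 190.0], [434.0, 307.0]]
[[316.0, 328.0], [328.0, 305.0], [272.0, 374.0], [271.0, 453.0], [224.0, 548.0], [127.0, 425.0]]
```

View pics/t3.png

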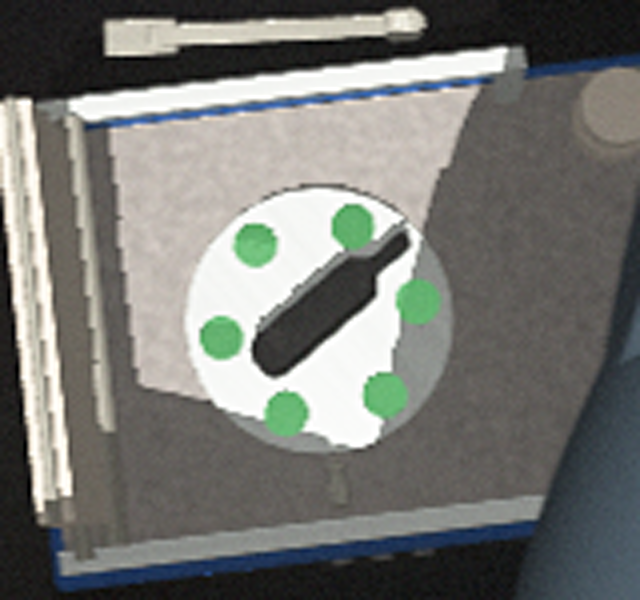

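View pics/m2.png

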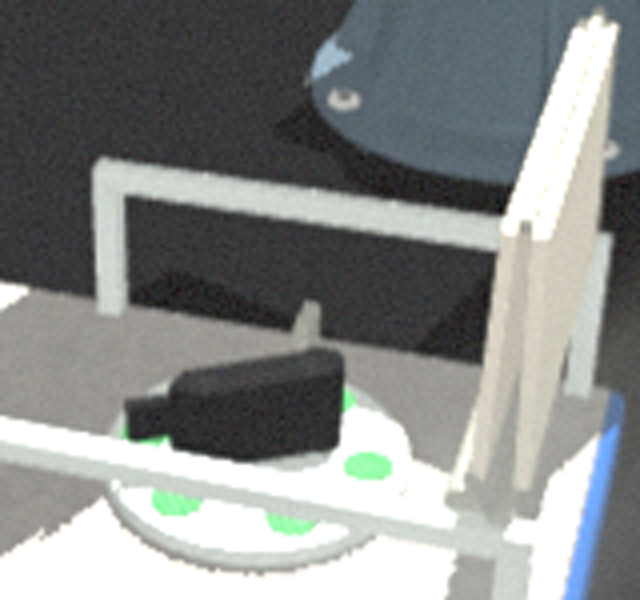

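The panels now stand flat together against the stop. In the top crop the disc is centred at about (319,319), the grip's nose is at (405,240), its tail at (265,362) and the fin at (337,480). I'll measure these precisely.

```bash
cat >> h.py <<'E'
def angs(c,verbose=True):
    A=axis(c)
    return A
E
python3 - <<'E'
from h import *
c=cam("top")
U=lambda p:(p[0]/4+215-.375,p[1]/4+165-.375)
C=w(c,U((318.5,318.5)),.064); print("axis own mm",(toown(C)*1000).round(1),C.round(4))
np.save("axis.npy",C[:2])
im=c["color"].astype(int); g=im.max(2); u0,v0=U((318.5,318.5))
yy,xx=np.mgrid[:480,:640]; m=((g<70)&(np.hypot(xx-u0,yy-v0)<31)).astype(np.uint8)
n,l,st,ce=cv2.connectedComponentsWithStats(m); k=1+np.argmax(st[1:,4]); print(st[k])
pts=np.argwhere(l==k)[:,::-1].astype(float)
wp=np.array([w(c,p,.106)[:2] for p in pts]); d=wp-C[:2]
mu=wp.mean(0); e,V=np.linalg.eigh(np.cov((wp-mu).T)); v=V[:,1]; v=v if v@[1,-1]>0 else -v
print("bar PCA ang own",np.arctan2(v[1],v[0])-chg()[2],"centroid rel axis mm",(d.mean(0)*1000).round(1))
pr=d@v*1000; q=d@np.array([-v[1],v[0]])*1000; print("along",np.percentile(pr,[0,2,98,100]).round(1),"across body",np.percentile(q[pr<25],[2,50,98]).round(1), "nose across",q[pr>38].mean())
for p in [(337,461),(340,501)]:
    F=w(c,U(p),.085); f=F[:2]-C[:2]; print("fin",np.hypot(*f),np.arctan2(f[1],f[0])-chg()[2])
E
```

```text
axis own mm [ 1.7 -8.7 64. ] [0.5487 0.0397 0.064 ]
[278 223  39  36 454]
bar PCA ang own -0.963843064208278 centroid rel axis mm [ 0.1 -3. ]
along [-39.2 -37.1  53.9  58.5] across body [-13.2  -1.9   9.5] nose across -1.796669140241534
fin 0.07600693939956593 -3.1165029966767492
fin 0.09643141560359024 -3.1290926038763645
```

```bash
python3 - <<'E'
from h import *
plan((.0017,-.0087,.23),-.97+np.pi/2)
E
```

```text
own tcp [-2.000e-01 -1.892e+02  2.301e+02] tool y own ang 2.4306 q [-0.242  0.392  0.206  1.386  0.    -1.214] t 9.3 F [ 0.8 -0.2 -0.2]
offset [-138.1  116.3    0.2] roll -1.311807556919411
[[-0.5634, -0.8262, -0.0002], [-0.8262, 0.5634, 0.0002], [-0.0, 0.0002, -1.0]]
```

Emit:
play_rows([
  {"offset": [-20, 17, 0], "roll": -0.18},
  {"offset": [-40, 34, 0], "roll": -0.36},
  {"offset": [-60, 51, 0], "roll": -0.54},
  {"offset": [-80, 67, 0], "roll": -0.72},
  {"offset": [-100, 84, 0], "roll": -0.9},
  {"offset": [-120, 101, 0], "roll": -1.08},
  {"offset": [-138, 116, 0], "roll": -1.25},
  {"offset": [-138, 116, 20], "roll": -1.31},
  {"offset": [-138, 116, 50], "roll": -1.31},
  {"offset": [-138, 116, 80], "roll": -1.31},
])

```text
time: 10.55
tcp_pos: [0.5481, 0.0413, 0.1496]
orientation: [-2.856, 1.308, -0.0]
ft_force: [0.6, -0.7, -0.0]
width: 0.0854
gripper_force: 0.0
```

```bash
python3 - <<'E'
from h import *
plan((.0017,-.0087,.075),-.97+np.pi/2)
s=cam("scene"); s["color"]=np.clip(s["color"].astype(float)*1.4,0,255).astype(np.uint8); crop(s,"s5",270,150,430,300,4)
E
```

```text
own tcp [  1.3  -7.1 149.6] tool y own ang -2.5422 q [ 0.075  0.341 -0.07   1.159  0.    -2.208] t 10.55 F [ 0.6 -0.7 -0. ]
offset [ 1.5  0.6 74.6] roll -0.0014194810727037321
[[0.6532, -0.7572, 0.0004], [-0.7572, -0.6532, 0.0003], [0.0001, -0.0005, -1.0]]
```

View pics/s5.png

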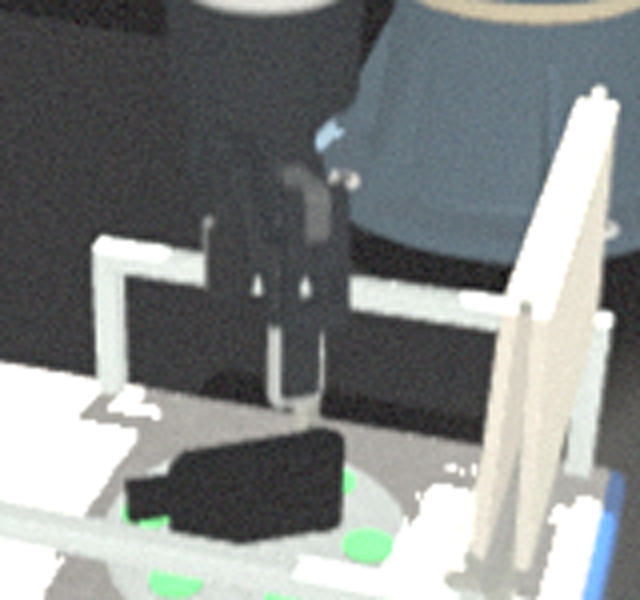

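The panels stay folded, and the gripper is aligned over the grip with the fingers straddling it. Descend, then close.

Emit:
play_rows([
  {"offset": [1.5, 0.5, 10], "roll": 0},
  {"offset": [1.5, 0.5, 20], "roll": 0},
  {"offset": [1.5, 0.5, 30], "roll": 0},
  {"offset": [1.5, 0.5, 40], "roll": 0},
  {"offset": [1.5, 0.5, 50], "roll": 0},
  {"offset": [1.5, 0.5, 60], "roll": 0},
  {"offset": [1.5, 0.5, 68], "roll": 0},
  {"offset": [1.5, 0.5, 74], "roll": 0},
  {"offset": [1.5, 0.5, 74], "roll": 0},
  {"offset": [1.5, 0.5, 74], "roll": 0},
], gripper=0)

```text
time: 11.85
tcp_pos: [0.5491, 0.0392, 0.0766]
orientation: [-2.858, 1.303, -0.001]
ft_force: [-0.3, -0.4, 0.8]
width: 0.0851
gripper_force: 0.0
```

Emit:
play_rows([
  {"offset": [0, 0, 0], "roll": 0},
  {"offset": [0, 0, 0], "roll": 0},
  {"offset": [0, 0, 0], "roll": 0},
  {"offset": [0, 0, 0], "roll": 0},
  {"offset": [0, 0, 0], "roll": 0},
  {"offset": [0, 0, 0], "roll": 0},
  {"offset": [0, 0, 0], "roll": 0},
  {"offset": [0, 0, 0], "roll": 0},
  {"offset": [0, 0, 0], "roll": 0},
  {"offset": [0, 0, 0], "roll": 0},
], gripper=255, squeeze=50)

```text
time: 13.1
tcp_pos: [0.5481, 0.0383, 0.0765]
orientation: [2.856, -1.303, -0.001]
ft_force: [-8.6, -7.7, 10.1]
width: 0.0211
gripper_force: 51.4
```

```bash
python3 - <<'E'
from h import *
plan((.0017,-.0087,.075),-3.122+np.pi/2)
print(observe()["ft_torque"].round(2))
E
```

```text
own tcp [  1.  -10.1  76.5] tool y own ang -2.5392 q [ 7.100e-02  3.910e-01 -1.910e-01  9.890e-01 -2.000e-03 -2.215e+00] t 13.1 F [-8.6 -7.7 10.1]
offset [-0.8 -1.4  1.5] roll -0.9879809674146496
[[0.6555, -0.7552, -0.0013], [-0.7552, -0.6555, -0.0017], [0.0005, 0.0021, -1.0]]
[-1.37  1.6   0.11]
```

Emit:
play_rows([
  {"offset": [0, 1, -0.5], "roll": 0.05},
  {"offset": [0, 1.5, -1], "roll": 0.15},
  {"offset": [0, 1.5, -1], "roll": 0.26},
  {"offset": [0, 1.5, -1], "roll": 0.37},
  {"offset": [0, 1.5, -1], "roll": 0.48},
  {"offset": [0, 1.5, -1], "roll": 0.59},
  {"offset": [0, 1.5, -1], "roll": 0.7},
  {"offset": [0, 1.5, -1], "roll": 0.81},
  {"offset": [0, 1.5, -1], "roll": 0.92},
  {"offset": [0, 1.5, -1], "roll": 1.0},
])

```text
time: 14.35
tcp_pos: [0.5458, 0.0377, 0.0765]
orientation: [1.878, -2.514, -0.003]
ft_force: [-11.6, -3.1, 2.1]
width: 0.0214
gripper_force: 52.3
```

```bash
python3 - <<'E'
from h import *
plan((.0017,-.0087,.075),-3.122+np.pi/2)
print(observe()["ft_torque"].round(2),observe()["width"])
E
```

```text
own tcp [ -1.3 -10.4  76.5] tool y own ang 2.7413 q [ 6.900e-02  3.890e-01 -1.950e-01  9.910e-01 -1.000e-03 -1.214e+00] t 14.35 F [-11.6  -3.1   2.1]
offset [-2.7 -2.1  1.5] roll 1.150934881359282
[[-0.2838, -0.9589, -0.0039], [-0.9589, 0.2838, -0.0008], [0.0019, 0.0035, -1.0]]
[-0.53  1.95  0.18] 0.021423636830892545
```

Emit:
play_rows([
  {"offset": [0, 2, 0], "roll": 0.08},
  {"offset": [0, 2.5, 0], "roll": 0.19},
  {"offset": [0, 2.5, 0], "roll": 0.3},
  {"offset": [0, 2.5, 0], "roll": 0.41},
  {"offset": [0, 2.5, 0], "roll": 0.52},
  {"offset": [0, 2.5, 0], "roll": 0.63},
  {"offset": [0, 2.5, 0], "roll": 0.74},
  {"offset": [0, 2.5, 0], "roll": 0.85},
  {"offset": [0, 2.5, 0], "roll": 0.96},
  {"offset": [0, 2.5, 0], "roll": 1.04},
])

```text
time: 15.6
tcp_pos: [0.5442, 0.0394, 0.0766]
orientation: [0.381, -3.116, -0.002]
ft_force: [-4.2, 5.0, -4.9]
width: 0.0213
gripper_force: 51.8
```

Emit:
play_rows([
  {"offset": [0, 0, 0], "roll": 0.04},
  {"offset": [0, 0, 0], "roll": 0.08},
  {"offset": [0, 0, 0], "roll": 0.11},
  {"offset": [0, 0, 0], "roll": 0.11},
  {"offset": [0, 0, 0], "roll": 0.11},
  {"offset": [0, 0, 0], "roll": 0.11},
  {"offset": [0, 0, 0], "roll": 0.11},
  {"offset": [0, 0, 0], "roll": 0.11},
  {"offset": [0, 0, 0], "roll": 0.11},
  {"offset": [0, 0, 0], "roll": 0.11},
])

```text
time: 16.85
tcp_pos: [0.5441, 0.0397, 0.0765]
orientation: [0.214, -3.132, -0.003]
ft_force: [-6.5, 6.3, -4.6]
width: 0.021
gripper_force: 51.9
```

```bash
python3 - <<'E'
from h import *
plan((.0017,-.0087,.075),-3.122+np.pi/2)
print(observe()["ft_torque"].round(2),observe()["width"])
E
```

```text
own tcp [-2.8 -8.3 76.5] tool y own ang 1.5951 q [ 0.072  0.385 -0.201  0.988  0.002 -0.065] t 16.85 F [-6.5  6.3 -4.6]
offset [-4.5 -0.5  1.5] roll 0.004673381435845059
[[-0.9907, -0.1363, -0.0027], [-0.1363, 0.9907, 0.0015], [0.0025, 0.0019, -1.0]]
[ 1.29  0.8  -0.1 ] 0.020998394812886845
```

Emit:
play_rows([
  {"offset": [0, 0.5, 0], "roll": 0},
  {"offset": [0, 1, 0], "roll": 0},
  {"offset": [0, 1, 0], "roll": 0},
  {"offset": [0, 1, 0], "roll": 0},
  {"offset": [0, 1, 0], "roll": 0},
  {"offset": [0, 1, 0], "roll": 0},
  {"offset": [0, 1, 0], "roll": 0},
  {"offset": [0, 1, 0], "roll": 0},
  {"offset": [0, 1, 0], "roll": 0},
  {"offset": [0, 1, 0], "roll": 0},
])

```text
time: 18.1
tcp_pos: [0.5441, 0.0397, 0.0766]
orientation: [0.213, -3.132, 0.0]
ft_force: [-5.9, -1.9, -6.1]
width: 0.0214
gripper_force: 51.5
```

Emit:
play_rows([
  {"offset": [0, 0, 0], "roll": 0},
  {"offset": [0, 0, 0], "roll": 0},
  {"offset": [0, 0, 0], "roll": 0},
  {"offset": [0, 0, 0], "roll": 0},
  {"offset": [0, 0, 0], "roll": 0},
  {"offset": [0, 0, 0], "roll": 0},
  {"offset": [0, 0, 0], "roll": 0},
  {"offset": [0, 0, 0], "roll": 0},
  {"offset": [0, 0, 0], "roll": 0},
  {"offset": [0, 0, 0], "roll": 0},
], gripper=0)

```text
time: 19.35
tcp_pos: [0.5453, 0.0399, 0.0773]
orientation: [0.214, -3.134, 0.0]
ft_force: [0.6, 0.0, -0.5]
width: 0.0854
gripper_force: 0.0
```

Emit:
play_rows([
  {"offset": [0, 0, -15], "roll": 0},
  {"offset": [0, 0, -35], "roll": 0},
  {"offset": [0, 0, -60], "roll": 0},
  {"offset": [0, -10, -90], "roll": 0},
  {"offset": [0, -35, -120], "roll": 0},
  {"offset": [0, -65, -145], "roll": 0},
  {"offset": [0, -95, -155], "roll": 0},
  {"offset": [0, -130, -155], "roll": 0},
  {"offset": [0, -165, -155], "roll": 0},
  {"offset": [0, -190, -155], "roll": 0},
])

```text
time: 20.6
tcp_pos: [0.5711, -0.1498, 0.2334]
orientation: [-0.213, 3.134, -0.001]
ft_force: [-0.2, 0.8, -1.0]
width: 0.0854
gripper_force: 0.0
```

```bash
python3 - <<'E'
from h import *
c=cam("top")
im=c["color"].astype(int); g=im.max(2)
C0=np.load("axis.npy"); u0,v0=px(c,[*C0,.064])[0]
yy,xx=np.mgrid[:480,:640]
m=((g<70)&(np.hypot(xx-u0,yy-v0)<33)).astype(np.uint8)
n,l,st,ce=cv2.connectedComponentsWithStats(m); k=1+np.argmax(st[1:,4]); print(st[k],u0,v0)
pts=np.argwhere(l==k)[:,::-1].astype(float)
wp=np.array([w(c,p,.106)[:2] for p in pts]); d=wp-C0
mu=wp.mean(0); e,V=np.linalg.eigh(np.cov((wp-mu).T)); v=V[:,1]; v=v if v[0]<0 else -v
o=lambda a:(np.arctan2(a[1],a[0])-chg()[2])
print("bar ang own",o(v),"centroid",(d.mean(0)*1000).round(1))
n=np.array([-v[1],v[0]]); pr=d@v*1000;q=d@n*1000
for a in range(-40,65,8):
    s=q[(pr>=a)&(pr<a+8)]
    if len(s): print(a,len(s),s.min().round(1),s.mean().round(1),s.max().round(1))
print("grid rows v,u around fin, max channel")
u,vv=px(c,[*own((-.085,-.0087,.085))])[0]; print(u,vv)
for r in range(int(v0)-4,int(vv)+12,2): print(r,g[r,int(u)-9:int(u)+10])
print(int(u)-9)
print(observe()["ft_force"].round(1),observe()["time"])
E
```

```text
[288 223  13  50 396] 294.24999999999994 244.25000000000006
bar ang own -3.121898722047319 centroid [-3.9 -1.3]
-40 28 -7.3 1.3 9.3
-32 36 -8.3 0.4 10.3
-24 38 -9.1 0.5 10.0
-16 39 -8.1 1.1 11.0
-8 39 -9.1 0.3 9.9
0 40 -8.2 1.4 10.9
8 41 -9.2 0.6 11.1
16 40 -8.2 1.3 10.8
24 39 -9.0 0.5 9.8
32 25 -7.5 0.9 8.7
40 12 -1.1 1.3 3.7
48 12 -1.9 0.8 3.9
56 7 -2.6 -0.1 1.6
grid rows v,u around fin, max channel
298.5042688685907 285.22253003251785
240 [ 42  55  57  55  57  54  52  53  53  45  82 216 253 247 248 247 248 249
 249]
242 [ 43  53  58  56  55  61  53  56  49  43  66 211 255 250 250 249 250 250
 250]
244 [128  51  59  58  63  55  59  57  50  52  57 201 255 249 248 248 249 248
 249]
246 [132  50  56  53  59  55  57  57  55  55  39 194 255 248 248 247 247 247
 247]
248 [239  41  55  57  57  61  60  52  56  51  47 191 255 252 250 249 249 249
 249]
250 [245  67  50  53  60  51  59  55  53  57  47  48 199 255 250 249 248 248
 248]
252 [244 120  53  56  57  60  60  57  54  53  51  52 197 254 248 247 246 246
 247]
254 [247 177  49  50  60  59  58  63  68  59  60  37 198 255 251 249 250 249

[... 1075 characters left out ...]
 99
 105]
282 [101 102 102 104  99 104  94  91  98 104 108  95  92 101 102  99 103 100
 102]
284 [102 103 100 103 104 100  99  94  95 109 109 101  94  98 100 103  95  96
  98]
286 [ 97 100 100 100 103 101  99 100 108 108 110 111 107  92  96 102  97  98
 103]
288 [101  93  94  97  99  93  96 101 106 105 107 116 105  88  91  97  97  95
  95]
290 [101 103  97  97 102  94  97 100  99  99 111 109 107  89  95 101 105 105
 104]
292 [ 95 104 103  97  96  98 102 100  95  96  92  92 100  95 103 100 102 106
 102]
294 [ 96 100  99 105  95 102 102 103  96  96 100 105 114 128 135 147 149 156
 151]
296 [151 149 146 147 145 145 144 141 144 144 142 137 143 144 141 143 143 143
 144]
289
[-2.  -2.9 -1. ] 20.65
```

```bash
python3 - <<'E'
from h import *
cs=[cam("top") for _ in range(12)]; c=cs[0]; im=np.mean([x["color"].astype(float).mean(2) for x in cs],0)
print("fin rows, cols 292..306")
for r in range(276,297,1): print(r,im[r,292:307].round().astype(int))
C0=np.load("axis.npy"); 
for a in (-3.05,-3.10,-3.122,-3.15,-3.2):
    print(a,[px(c,[*(C0+R*np.array([np.cos(a+chg()[2]),np.sin(a+chg()[2])])),z])[0].round(1).tolist() for R,z in((.055,.102),(.078,.085),(.096,.085),(.097,.052))])
# unchanged bystanders / cover
t0=cv2.imread("pics/top0.png").astype(float).mean(2)
for n,(u,v) in dict(jar=(370,191),jarw=(419,213),amber=(190,214),beaker=(170,282),spat=(280,173)).items():
    a=t0[v-22:v+22,u-22:u+22].astype(np.float32); b=im[v-22:v+22,u-22:u+22].astype(np.float32); print(n,cv2.phaseCorrelate(a,b,cv2.createHanningWindow((44,44),cv2.CV_32F)))
t3=cv2.cvtColor(cv2.imread("pics/t3.png"),cv2.COLOR_BGR2GRAY).astype(np.float32)
now=cv2.resize(im[165:315,215:375].astype(np.float32),None,fx=4,fy=4,interpolation=cv2.INTER_CUBIC)
print("cover",cv2.phaseCorrelate(t3[90:520,0:110].copy(),now[90:520,0:110].copy()))
E
```

```text
fin rows, cols 292..306
276 [141 143 143 144 143 143 143 142 144 143 143 144 138 118 101]
277 [140 142 142 143 145 145 145 143 139 127 106  95  94  92  91]
278 [ 99  98  98  99 101 101 103 100  97  98  96  95  93  94  93]
279 [ 92  94  92  95  97  99 101  99  99 101 100  98  97  97  95]
280 [ 94  95  95  95  96 101  98  91  95  96  98 100 100  98  98]
281 [ 97  97  95  93  95 107 108 110 103  88  98  98  98  97  97]
282 [ 99 100  98  92  89  94 103 104  93  86  99  98  96  96  98]
283 [ 99  99  98  94  90  90 103 104  97  90  99  98  96  94  94]
284 [ 97  99  96  98  94  95 106 104  98  88  96  98  98  94  93]
285 [ 95  97  97  97  92  91 105 105 102  92  92  96  96  96  96]
286 [ 98  96  96  96  96 101 106 105 106  99  90  95  94  94  95]
287 [ 96  95  93  94  97 102 107 107 107 102  88  94  93  94  96]
288 [ 96  94  91  92  97 100 103 105 108 100  86  94  95  93  94]
289 [ 95  95  93  93  95  96  99 107 108 100  83  94  94  96  96]
290 [ 94  93  93  93  95  93  97 104 108 100  88  95  97  97  99]
291 [92 93 94 96 97 92 88 84 80 82 88 95 97 99 97]
292 [96 95 97 98 98 94 93 92 90 93 
[... 349 characters left out ...]
]
-3.1 [[297.7, 269.2], [299.6, 280.8], [301.0, 289.5], [301.4, 290.3]]
-3.122 [[297.1, 269.2], [298.8, 280.9], [299.9, 289.6], [300.3, 290.5]]
-3.15 [[296.4, 269.3], [297.7, 281.0], [298.6, 289.8], [299.1, 290.6]]
-3.2 [[295.0, 269.4], [295.8, 281.1], [296.3, 290.0], [296.7, 290.8]]
jar ((0.4844579303131624, 0.47593460031289325), 0.7404355760268223)
jarw ((5.7360540904874355, -2.8245256918316635), 0.3705779191005377)
amber ((0.5116876005301698, 0.48321083198566583), 0.9723170951560691)
beaker ((0.5186447448817972, 0.5001690742244982), 0.9872424954543879)
spat ((0.727877087023284, 0.4926847586636214), 0.8970011857115192)
cover ((-0.03300854194711178, 0.02936887443703995), 0.7795748665009016)
```

```bash
python3 - <<'E'
from h import *
a=cv2.imread("pics/scene0.png").astype(float).mean(2).astype(np.float32); b=cam("scene")["color"].astype(np.float32).mean(2)
ok=True
for n,(u,v,r) in dict(jarw=(195,282,20),wash=(218,250,20),jar=(230,287,15),spat=(313,378,30)).items():
    s=lambda x:x[v-r:v+r+1,u-r:u+r+1].copy(); d=cv2.matchTemplate(b[v-r-8:v+r+9,u-r-8:u+r+9].copy(),s(a),cv2.TM_CCOEFF_NORMED)
    m=cv2.minMaxLoc(d); print(n,m[1],np.array(m[3])-8)
    ok&=m[1]>.6 and max(abs(np.array(m[3])-8))<=1
from cell import hand_in
if ok: print(hand_in())
E
```

```text
jarw 0.9785997867584229 [0 0]
wash 0.9349718689918518 [0 0]
jar 0.4392457902431488 [0 8]
spat 0.9912550449371338 [0 0]
```

The top view showed the deck jar unmoved; the low scene match comes from the arm's shadow on it.

```bash
python3 -c "
from cell import hand_in
print(hand_in())"
```

```text
the job is handed in; nothing more can be done
None
```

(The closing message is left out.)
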